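# Turn the leaf of the tasting list

### The job

Turn the stiff leaf of the tasting list over its spine: push it up with the fingertips, swing it across to the other side of the stand and press it down until it lies flat on that wing. Only push it - do not pinch the leaf, flick it or hammer on it - and leave the bell, the tasting cup and the champagne cork where they stand.

Things in the scene. Friction and masses are not known exactly. Their poses are not given: they have to be found in the camera images.
- stand: fixed dark wooden stand of the tasting list, a shallow V of two wings on a base board 150 x 156 x 10 mm. Origin: centre of its underside, on the work surface. Its x axis runs along the spine; +y points to the wing on which the leaf must end (bare of a leaf at the start), -y to the wing where the leaf lies at the start. Each wing is 140 mm along the spine, reaches 90 mm (horizontally) out from it and rises outward at 20 degrees (0.349 rad).
- spine (a point): middle of the hinge line of the leaf, a brass rod along the stand's x axis, 32 mm above the work surface, above the stand's centre; same axes as the stand
- leaf (a joint): angle of the leaf about the spine: 0 = flat on the wing on the stand's -y side, pi/2 - 0.349 = 1.222 = upright, 2.443 = flat on the wing on the +y side (both are stops). It starts between 0 and 0.2. The hinge has friction (about 0.13 N m): the leaf stays at any angle where it is left, and some 2 to 5 N at its edge move it.
- leaf_edge (a point): middle of the free edge of the leaf, on its mid-plane. The leaf is a rigid board, 136 mm along the spine, 120 mm from hinge line to free edge, 8 mm thick (4 mm core, a 2 mm sheet on both faces 4 mm in from the edge), its mid-plane passes through the hinge line. The edge overhangs the wing by about 24 mm, so a fingertip can reach under it from outside; at joint 0 it is 73 mm above the work surface.
- bell: bystander: brass hand bell with dark wooden handle, 58 mm across, 94 mm tall, loose, standing outside the stand's -y wing; origin at the centre of its foot
- tasting_cup: bystander: shallow silver tasting cup with a thumb ring, 82 x 103 x 28 mm, loose, outside the stand's +y wing; origin near the centre of its underside
- cork: bystander: champagne cork 32 mm across, 49 mm tall, loose, upright on the robot's side of the stand; origin at the centre of its foot

How it is judged:
By the outcome, as a careful person would: the job done as asked, in the order asked, and still so for the second after the job is handed in, with the robot touching nothing.
It also fails if it takes over 42 s, if anything falls off the work surface, if the arm or the gripper's body presses on something with over 40 N, if the wrist force passes 120 N, or if a joint passes its speed limit or range.

### The arm

A 6-joint arm with a two-finger parallel gripper is mounted at the origin on a cart in front of the work surface, level with it; the furniture and walls round the work are solid. World frame = base frame: x ahead of the robot, y to its left, z up, the work surface at z = 0. Lengths are in m, angles in rad, forces in N, time in s.
With the tool pointing down it reaches from about 0.35 to 0.85 m from the base axis. Payload 8.1 kg.
Tool frame: the origin (TCP) lies on the centre line of the jaws, within the pads' length; the fingertips stand robot.finger_overhang ahead of it and the grasp point (between the pads) lies 5 mm behind it (robot.finger_overhang is the distance from the TCP to the fingertips, in m); z points along the fingers, y is the direction in which the jaws open and shut (so a half turn about z gives the same grasp; the last joint's range is limited). The gripper opens to 93 mm and grips with 3 to 60 N. Pads are 15 mm wide; open, the fingers measure 128 mm over their backs; the gripper's body (75 mm by 188 mm) begins 65 mm behind the grasp point.
Start: joints at [-1.264, 0.13, 1.488, -0, 1.523, -0.085], TCP at [0.229, -0.555, 0.195] pointing down, gripper open.
Joint ranges: [-2.96, 2.96], [-0.89, 2.26], [0.02, 2.5], [-1.34, 4.48], [0, 2.73], [-2.66, 2.66]. Speed limits (rad/s): [2.39, 2.39, 2.79, 3.14, 3.14, 3.14].

### API

Orientations are given as a rotation vector (axis times angle).
In Python, from plant import robot gives the robot as it stands. The module is installed in compiled form; this text tells all that it offers.
- The arm moves only by the tool carry_out, never from a script. Its argument "commands" is a list that holds one entry, the list of rows, each a list of 4 numbers: the shift along the tool's x, y, z in cm, then the turn about the tool's z in degrees. In form: [[[tx, ty, tz, roll], ...]]. A call has 1 to 20 rows; each row shifts and turns the commanded pose from where the row before left it, along the tool's axes as they then stand; what a row does not reach is not made up. A row lasts 1/12 s, in which the tool goes at most 41.7 mm and 7.16 degrees, less where a joint would pass 70% of its speed; a pose out of reach is approached as far as the arm can. A call is refused whole if a number of a shift passes 4.17 or a number of a turn 7.16, either way. A call with a gripper value outside its range is refused whole. "claw" is the finger opening in cm, from 0 to 9.3, set as the call begins (left out, the last holds). The fingers move at their own pace and stop on an object; "grip_force" is the grip in N (left out, the last holds). Time passes only in rows, so rows that do not move let the fingers close. It gives the time, the measured TCP pose, the force and the opening at its end, in the units of the state.
- robot.read_state(): the state, without advancing time (a new reading comes with each control period).
- robot.read_camera(name): name is "scene" or "top" or "wrist"; returns the picture (420x560x3 uint8, red, green, blue); there is no depth.
- robot.camera_params(name): a dict with "mtx" (3x3 intrinsics, pixels), "R" (3x3) and "t" (3): a world point X has camera coordinates R X + t. Camera axes: x right, y down, z forward; pixel columns grow to the right and rows downward; lengths in m; the calibration is good to about 2 mm. A picture is of the moment at which its call begins: read the wrist's pose just before it. camera_params takes no time and is no camera call; for the wrist camera it gives the pose at the moment of the call.
- robot.close_job(): hands the job in, once; it reports no verdict.
The state is a dict: "t": time; "q": joint angles; "dq": joint speeds; "joint_torque": joint torques, N m; "tool_pos": TCP position; "orientation": TCP orientation; "force": force on the tool from outside, world axes, zero at the start; "wrist_torque": the same for the moment, N m; "opening": finger opening in m.
Only numpy, scipy, OpenCV 4.12 (cv2) and the standard library are available. Lean on these libraries where they do the work, as an engineer would, in place of code of your own. Each camera call takes 0.05 s, during which the arm holds its last target.

## Working session

There is one attempt and no reset: what is moved stays moved. The work goes in short steps, Python scripts to look and compute and a tool call to move; the robot and the scene stay as the last step left them, time stands still between calls to the robot, and variables do not carry over. Pictures are saved under pics/ and viewed, and the job is handed in when it is done.

Besides the shell and the picture viewer there is one more tool, called after "Request:" as name(argument=value, ...) on one line, values as JSON. carry_out: Moves the arm, as the interface text tells. Its arguments: {"type":"object","properties":{"commands":{"type":"array","items":{"type":"array","items":{"type":"array","items":{"type":"number"}}}},"claw":{"type":"number"},"grip_force":{"type":"number"}},"required":["commands"]}

```bash
mkdir -p pics; ls
python3 - <<'E'
from plant import robot
import cv2,numpy as np
for n in("scene","top","wrist"):
    p=robot.camera_params(n); im=robot.read_camera(n)
    cv2.imwrite(f"pics/{n}0.png",cv2.cvtColor(im,cv2.COLOR_RGB2BGR))
    print(n,np.round(p["mtx"],1).tolist(),np.round(p["R"],3).tolist(),np.round(p["t"],3).tolist())
s=robot.read_state();print({k:np.round(v,3).tolist() for k,v in s.items()});print(robot.finger_overhang)
E
```

```text
pics
scene [[542.2, 0.0, 278.8], [0.0, 542.2, 204.6], [0.0, 0.0, 1.0]] [[-0.85, -0.527, 0.018], [-0.359, 0.552, -0.753], [0.387, -0.646, -0.658]] [0.451, 0.198, 1.038]
top [[415.3, 0.0, 279.7], [0.0, 415.3, 208.7], [0.0, 0.0, 1.0]] [[0.015, -1.0, -0.019], [-0.995, -0.013, -0.102], [0.102, 0.021, -0.995]] [0.068, 0.518, 0.95]
wrist [[332.9, 0.0, 280.1], [0.0, 332.9, 208.0], [0.0, 0.0, 1.0]] [[0.383, -0.924, -0.002], [-0.887, -0.368, 0.279], [-0.259, -0.105, -0.96]] [-0.6, -0.033, 0.391]
{'t': 0.15, 'q': [-1.264, 0.131, 1.489, 0.0, 1.523, -0.085], 'dq': [-0.001, -0.004, -0.003, -0.001, 0.001, 0.0], 'joint_torque': [0.001, -56.048, -49.233, 0.077, 0.031, -0.0], 'tool_pos': [0.229, -0.554, 0.194], 'orientation': [-3.08, -0.611, 0.0], 'force': [-0.148, -0.085, 0.213], 'wrist_torque': [0.002, 0.066, -0.016], 'opening': 0.093}
0.014
```

View pics/scene0.png

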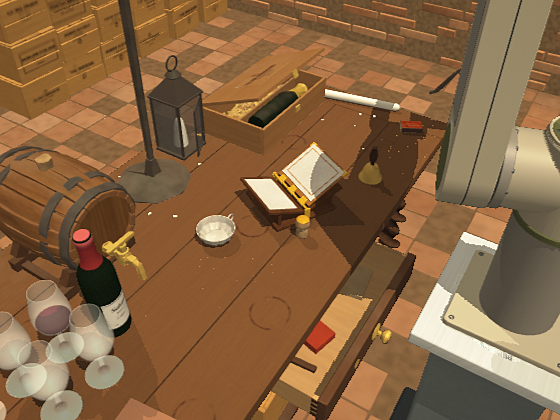

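View pics/top0.png

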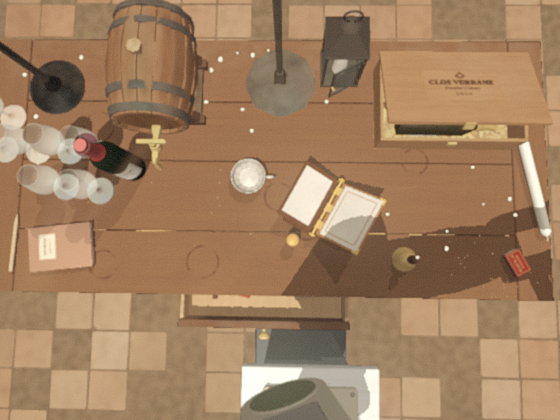

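The top view shows the stand around px (330,207). The leaf is on the right wing near (352,217), the bare wing near (308,195), the bell at (404,259), the cup at (249,176) and the cork at (293,240). I'll zoom in.

Run:
```python
import cv2
a=cv2.imread("pics/top0.png")[130:290,220:430];cv2.imwrite("pics/topz.png",cv2.resize(a,None,fx=3.75,fy=3.75,interpolation=cv2.INTER_CUBIC))
a=cv2.imread("pics/scene0.png")[120:260,180:400];cv2.imwrite("pics/scenez.png",cv2.resize(a,None,fx=3.6,fy=3.6,interpolation=cv2.INTER_CUBIC))
```

```text
(no output)
```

View pics/topz.png

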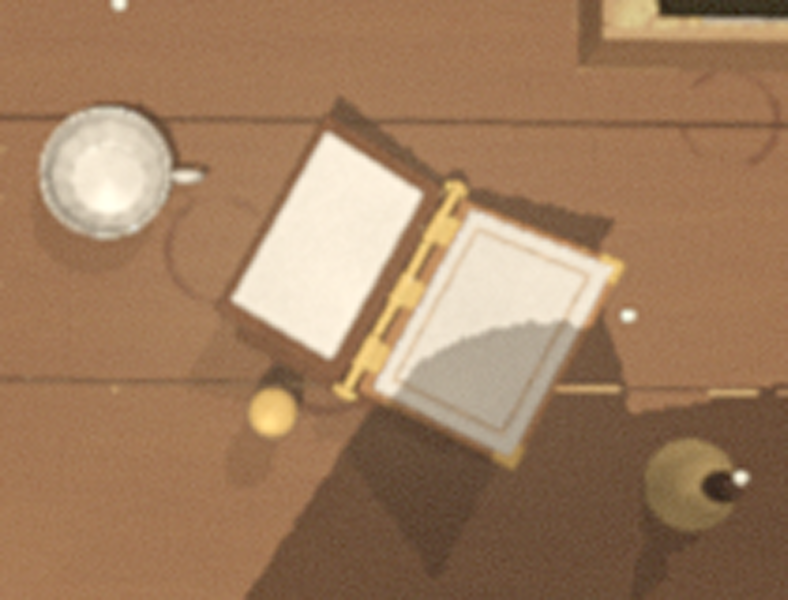

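View pics/scenez.png

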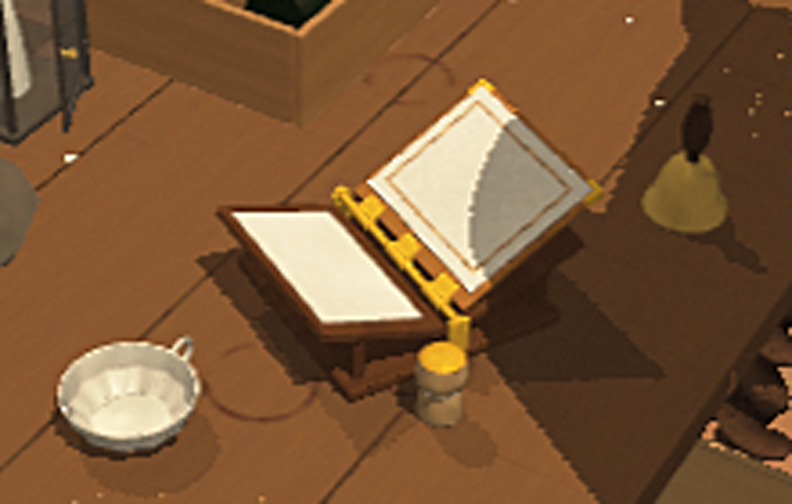

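Zoomed top view: spine rod ends at (456,188) and (346,390), leaf free corners at (615,268) and (512,460). Zoomed scene view: leaf corners at (483,85) and (598,192). I'll cast rays to get positions.

```bash
cat > h.py <<'E'
import numpy as np
from plant import robot
def ray(n,px):
    p=robot.camera_params(n);R=np.array(p["R"]);t=np.array(p["t"])
    d=R.T@np.linalg.inv(p["mtx"])@[px[0],px[1],1];return -R.T@t,d/np.linalg.norm(d)
def plane(n,px,z):
    o,d=ray(n,px);return o+d*(z-o[2])/d[2]
def tri(a,b):
    (o1,d1),(o2,d2)=ray("top",a),ray("scene",b)
    s=np.linalg.lstsq(np.c_[d1,-d2],o2-o1,rcond=None)[0]
    p,q=o1+d1*s[0],o2+d2*s[1];return (p+q)/2,np.linalg.norm(p-q)
T=lambda x,y:(220+x/3.75,130+y/3.75)
S=lambda x,y:(180+x/3.6,120+y/3.6)
E
python3 - <<'E'
from h import *
np.set_printoptions(precision=4,suppress=True)
f,n=plane("top",T(456,188),.036),plane("top",T(346,390),.036)
print("rod",f,n,np.linalg.norm(f-n),(f+n)/2)
for nm,a,b in(("far",T(615,268),S(483,85)),("near",T(512,460),S(598,192)),("rodfar",T(456,188),S(340,193)),("rodnear",T(346,390),S(460,322))):print(nm,*tri(a,b))
print("cork",plane("top",T(273,412),.049)); print("cup",plane("top",T(105,172),.02),plane("top",T(200,175),.02))
print("bell top",plane("top",T(722,486),.09),"foot",plane("top",T(690,484),.02), plane("top",T(645,484),0.01))
print("bell tri",tri(T(720,486),S(702,102)))
for q in((325,130),(425,190),(335,360),(230,300)):print("page",plane("top",T(*q),.05))
E
```

```text
rod [ 0.5858 -0.0686  0.036 ] [ 0.4588 -0.0008  0.036 ] 0.1439942143021195 [ 0.5223 -0.0347  0.036 ]
far [ 0.5303 -0.1546  0.0891] 0.00026440271934062933
near [ 0.4168 -0.0947  0.0873] 0.001254195359405223
rodfar [ 0.5869 -0.0692  0.0307] 0.0002671472568305874
rodnear [ 0.4584 -0.0016  0.0294] 0.0014692802544369098
cork [0.4442 0.0442 0.049 ]
cup [0.5963 0.1529 0.02  ] [0.5951 0.0922 0.02  ]
bell top [ 0.4043 -0.2145  0.09  ] foot [ 0.4042 -0.2156  0.02  ] [ 0.4036 -0.1903  0.01  ]
bell tri (array([ 0.4025, -0.2143,  0.0897]), np.float64(0.0038357431962624667))
page [0.6188 0.0141 0.05  ]
page [ 0.5819 -0.0477  0.05  ]
page [0.4763 0.0068 0.05  ]
page [0.5122 0.0714 0.05  ]
```

Measured stand frame: spine centre at about (0.522, -0.035), with x axis u=(0.882,-0.471) and +y axis v=(0.471,0.882). The leaf is at about 0.15 rad, with its edge at z≈0.088. I get a rod length of 144 mm and hinge-to-edge of 117 mm, both consistent with the given sizes. I'll close the claw and turn it so tool x = v.

Request:
carry_out(commands=[[[0, 0, 0, -6.6], [0, 0, 0, -6.6], [0, 0, 0, -6.6], [0, 0, 0, -6.6], [0, 0, 0, -6.6], [0, 0, 0, -6.4], [0, 0, 0, 0], [0, 0, 0, 0], [0, 0, 0, 0]]], claw=0)

```text
t: 0.9
tool_pos: [0.2291, -0.5544, 0.1948]
orientation: [-2.698, -1.609, -0.0]
force: [0.3, -0.9, 0.4]
opening: 0.0378
```

```bash
cat >> h.py <<'E'
from scipy.spatial.transform import Rotation as Ro
C=np.array([.522,-.035,.032]);u=np.array([.882,-.471,0]);v=np.array([.471,.882,0])
def st():
    s=robot.read_state();R=Ro.from_rotvec(s["orientation"]).as_matrix();p=np.array(s["tool_pos"]);d=p-C
    print("t",round(s["t"],2),"p",p.round(4),"u",(d@u).round(4),"v",(d@v).round(4),"tipz",round(p[2]-robot.finger_overhang,4),"F",np.round(s["force"],2),"Fv",round(float(np.dot(s["force"],v)),2),"q",np.round(s["q"],2),"open",round(s["opening"],4))
    return R,p
def togo(uu,vv,z):
    R,p=st();g=C+u*uu+v*vv;g[2]=z+robot.finger_overhang
    print("R",R.round(3).tolist(),"togo cm",(R.T@(g-p)*100).round(2))
E
python3 -c "
from h import *
togo(0,-.135,.16)"
```

```text
t 0.9 p [ 0.2291 -0.5544  0.1948] u -0.0137 v -0.5961 tipz 0.1808 F [ 0.32 -0.88  0.39] Fv -0.62 q [-1.26  0.13  1.49  0.    1.52 -0.77] open 0.0378
R [[0.475, 0.88, -0.0], [0.88, -0.475, 0.0], [0.0, -0.0, -1.0]] togo cm [46.12  1.15  2.1 ]
```

Request:
carry_out(commands=[[[1.5, 0.1, 0, 0], [2.5, 0.1, 0, 0], [2.5, 0.1, 0, 0], [2.5, 0.1, 0, 0], [2.5, 0.1, 0, 0], [2.5, 0.1, 0, 0], [2.5, 0.1, 0, 0], [2.5, 0.1, 0, 0], [2.5, 0.1, 0, 0], [2.5, 0.1, 0, 0], [2.5, 0.1, 0, 0], [2.5, 0, 0, 0], [2.5, 0, 0, 0], [2.5, 0, 0, 0], [2.5, 0, 0, 0], [2.5, 0, 0, 0], [2.5, 0, 0, 0], [2.5, 0, 0, 0], [2.1, 0, 0, 0], [0, 0, 0, 0]]])

```text
t: 2.57
tool_pos: [0.4576, -0.1503, 0.1951]
orientation: [-2.694, -1.614, -0.002]
force: [0.5, -0.0, 0.2]
opening: 0.0004
```

Run:
```python
from h import *
import cv2
togo(0,-.135,.065)
a=robot.read_camera("scene")[60:270,150:430];cv2.imwrite("pics/s1.png",cv2.resize(a,None,fx=2.8,fy=2.8,interpolation=cv2.INTER_CUBIC)[:,:,::-1])
a=robot.read_camera("wrist");cv2.imwrite("pics/w1.png",a[:,:,::-1])
```

```text
t 2.57 p [ 0.4576 -0.1503  0.1951] u -0.0025 v -0.132 tipz 0.1811 F [ 0.51 -0.01  0.18] Fv 0.24 q [-0.43 -0.2   1.81  0.    1.53  0.07] open 0.0004
R [[0.472, 0.882, 0.001], [0.882, -0.472, 0.001], [0.001, 0.0, -1.0]] togo cm [-0.31  0.25 11.61]
```

View pics/s1.png

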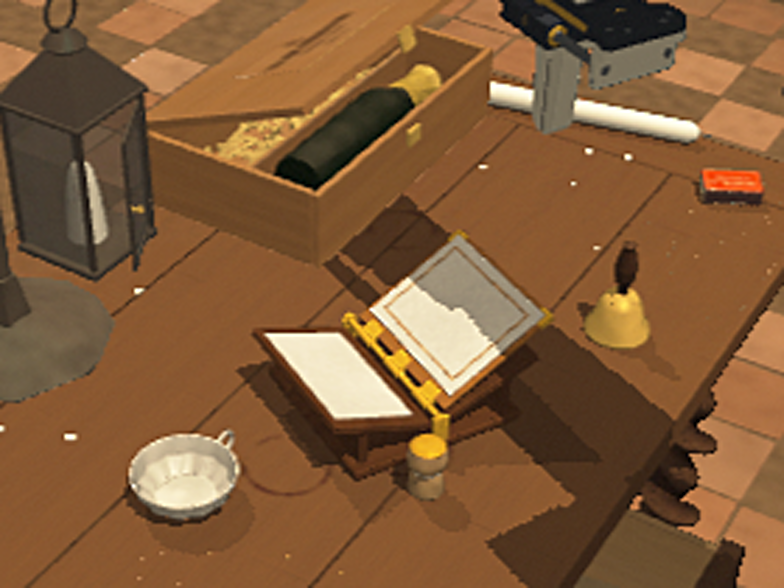

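View pics/w1.png

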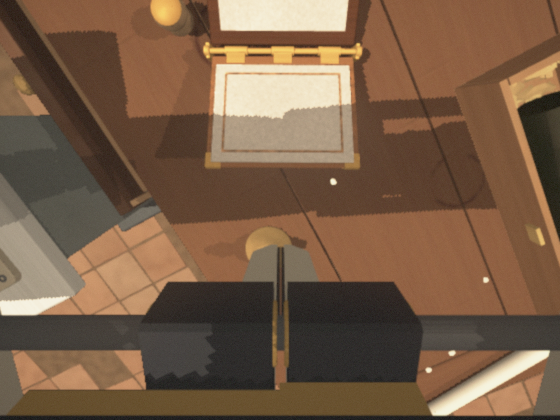

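Alignment check: in the wrist view the spine is level (y≈52 at both ends) and the leaf is centred at x≈282, against the fingers at x≈280. In the scene view the fingertip is at about px (346,106). I'll check that against the projection.

Run:
```python
from h import *
p=robot.camera_params("scene");X=np.array(robot.read_state()["tool_pos"])-[0,0,.014]
c=np.array(p["R"])@X+p["t"];print((np.array(p["mtx"])@c/c[2]).round(1))
# leaf edge corners in wrist at z .088 ; rod ends at z .034
for q,z in(((212,163),.09),((353,163),.09),((207,50),.034),((359,50),.034)):
  w=plane("wrist",q,z)-C;print((w@u).round(4),(w@v).round(4))
st()
```

```text
[345.7 120.    1. ]
-0.0622 -0.1012
0.0628 -0.1012
-0.0723 -0.0004
0.0742 -0.0004
t 2.67 p [ 0.4564 -0.1528  0.195 ] u -0.0023 v -0.1348 tipz 0.181 F [ 0.51 -0.49  0.69] Fv -0.19 q [-0.43 -0.2   1.81 -0.    1.53  0.06] open 0.0004
```

The predicted tip is 14 px lower than the one I read, so I'll zoom in before descending.

Run:
```python
from h import *
import cv2
a=robot.read_camera("scene")[40:160,290:440].copy();a=cv2.resize(a,None,fx=5,fy=5,interpolation=cv2.INTER_CUBIC)
cv2.circle(a,(int((345.7-290)*5),int((120-40)*5)),6,(255,0,0),2);cv2.imwrite("pics/s2.png",a[:,:,::-1]);st()
```

```text
t 2.72 p [ 0.4561 -0.1535  0.195 ] u -0.0023 v -0.1355 tipz 0.181 F [ 0.36 -0.02  0.69] Fv 0.15 q [-0.43 -0.2   1.81 -0.    1.53  0.06] open 0.0006
```

View pics/s2.png

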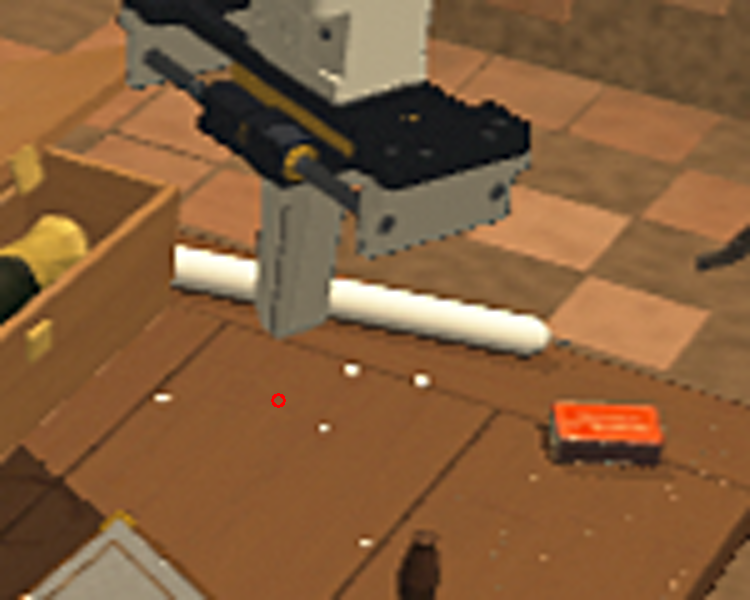

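Run:
```python
from h import *
p=robot.camera_params("scene");X=np.array(robot.read_state()["tool_pos"])
for dz in(-.014,0,.01,.014,.02,.03):
  c=np.array(p["R"])@(X+[0,0,dz])+p["t"];print(dz,(np.array(p["mtx"])@c/c[2]).round(1))
print(repr(robot.finger_overhang))
s=robot.read_state();print(s["orientation"],s["tool_pos"])
import cv2
a=robot.read_camera("top")[170:330,270:480].copy();a=cv2.resize(a,None,fx=3.75,fy=3.75,interpolation=cv2.INTER_CUBIC);cv2.imwrite("pics/t2.png",a[:,:,::-1])
p=robot.camera_params("top")
for dz in(-.014,.06):
  c=np.array(p["R"])@(X+[0,0,dz])+p["t"];q=np.array(p["mtx"])@c/c[2];print(q,(q[0]-270)*3.75,(q[1]-170)*3.75)
```

```text
-0.014 [346. 120.   1.]
0 [346.6 114.5   1. ]
0.01 [347.1 110.5   1. ]
0.014 [347.3 108.9   1. ]
0.02 [347.6 106.5   1. ]
0.03 [348.  102.5   1. ]
0.014
[ 2.69551509e+00  1.61337059e+00 -7.82430960e-04] [ 0.45613024 -0.15348633  0.19498177]
[394.60953451 233.3682416    1.        ] 467.28575441058433 237.63090600204754
[405.24265724 231.567078     1.        ] 507.15996465332717 230.87654249221993
```

View pics/t2.png

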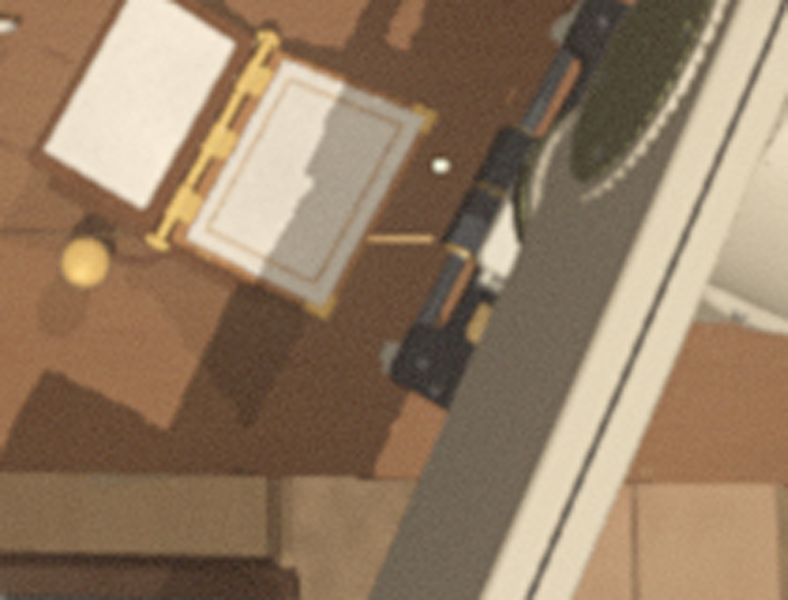

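Run:
```python
from h import *
import cv2
p=robot.camera_params("wrist");X=np.array(robot.read_state()["tool_pos"])
print("cam",-np.array(p["R"]).T@p["t"])
for dz in(-.014,0,.01,.02,.03,.06):
  c=np.array(p["R"])@(X+[0,0,dz]-v*0)+p["t"];print(dz,(np.array(p["mtx"])@c/c[2]).round(1), c[2].round(3))
a=cv2.imread("pics/w1.png")[220:400,120:440];cv2.imwrite("pics/w1z.png",cv2.resize(a,None,fx=2.5,fy=2.5,interpolation=cv2.INTER_CUBIC))
st()
```

```text
cam [ 0.49344394 -0.08560002  0.38473285]
-0.014 [279.2 235.3   1. ] 0.217
0 [279.1 243.5   1. ] 0.204
0.01 [279.1 250.    1. ] 0.194
0.02 [279.  257.2   1. ] 0.185
0.03 [278.9 265.2   1. ] 0.175
0.06 [278.7 295.6   1. ] 0.146
t 2.77 p [ 0.456  -0.1539  0.195 ] u -0.0022 v -0.1359 tipz 0.181 F [ 0.94 -0.13 -0.46] Fv 0.33 q [-0.43 -0.2   1.81 -0.    1.53  0.06] open 0.0003
```

View pics/w1z.png

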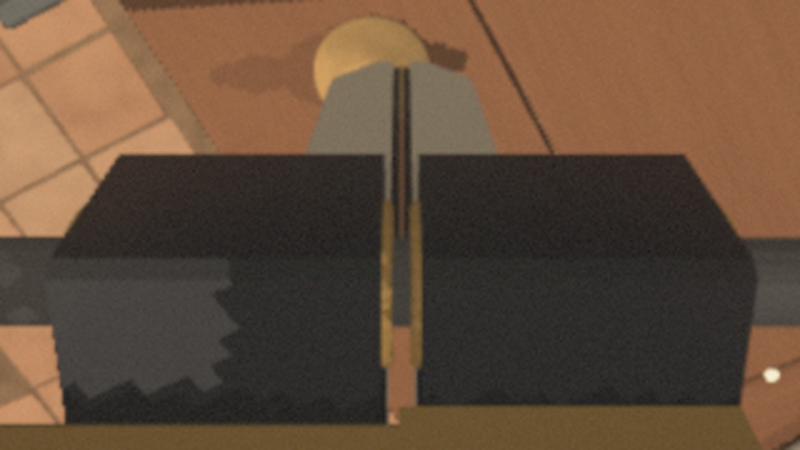

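Both cameras put the visible fingertips about 33 mm higher than TCP + overhang predicts. I'll check the first wrist picture, taken with the fingers open.

View pics/wrist0.png

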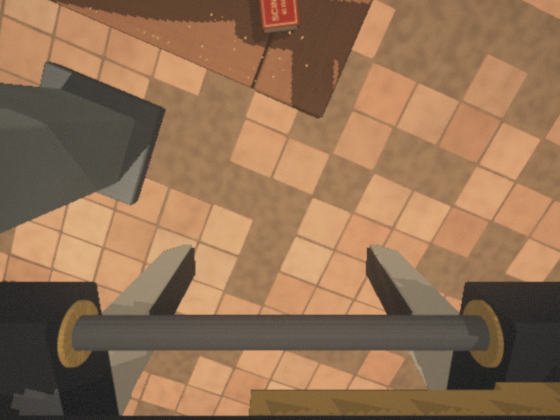

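Fingers open, the tip gap is 174 px at 93 mm, which gives a depth of 0.178 m against 0.215 m expected. So three views agree that the real fingertips sit about 19 mm *above* the reported TCP, not 14 mm ahead of it. I'll plan with the seen tips and pick heights that are safe either way. Next I descend outside the leaf edge, part way at first.

Request:
carry_out(commands=[[[0, 0.2, 1, 0], [0, 0, 2, 0], [0, 0, 2, 0], [0, 0, 2, 0], [0, 0, 2, 0], [0, 0, 1, 0], [0, 0, 1, 0], [0, 0, 0.5, 0], [0, 0, 0, 0], [0, 0, 0, 0], [0, 0, 0, 0]]])

```text
t: 3.68
tool_pos: [0.4589, -0.1546, 0.0812]
orientation: [2.694, 1.614, 0.002]
force: [1.0, -0.1, -0.4]
opening: 0.0006
```

```bash
cat >> h.py <<'E'
import cv2
def snap(name,cam="scene",x0=220,y0=90,w=180,h=130):
    a=robot.read_camera(cam)[y0:y0+h,x0:x0+w];cv2.imwrite(f"pics/{name}.png",cv2.resize(a,None,fx=4,fy=4,interpolation=cv2.INTER_CUBIC)[:,:,::-1])
E
python3 -c "
from h import *
st();snap('s3');st()"
```

```text
t 3.68 p [ 0.4589 -0.1546  0.0812] u 0.0007 v -0.1352 tipz 0.0672 F [ 1.01 -0.08 -0.42] Fv 0.4 q [-0.43 -0.1   1.94  0.    1.31  0.06] open 0.0006
t 3.73 p [ 0.459  -0.1546  0.0812] u 0.0007 v -0.1352 tipz 0.0672 F [1.48 0.3  0.2 ] Fv 0.96 q [-0.43 -0.1   1.94  0.    1.31  0.06] open 0.0006
```

View pics/s3.png

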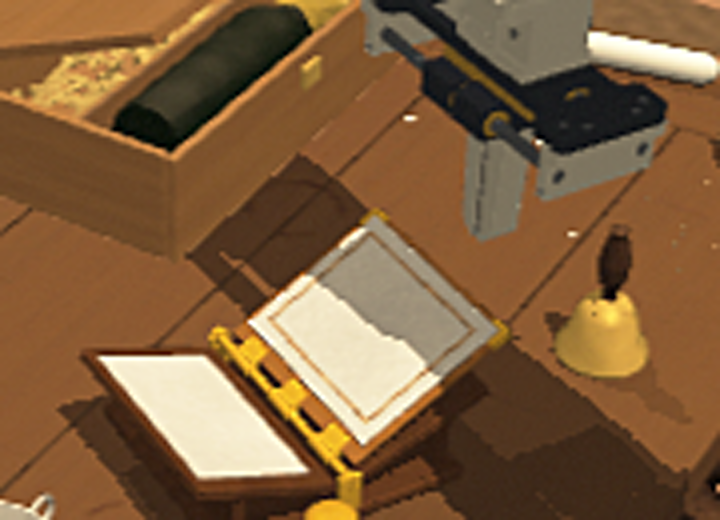

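Run:
```python
from h import *
p=robot.camera_params("scene")
for z in(.06,.08,.09,.1,.11):
  c=np.array(p["R"])@([.459,-.1546,z])+p["t"];print(z,(np.array(p["mtx"])@c/c[2]).round(1))
print(220+483/4,90+240/4)
```

```text
0.06 [340.  163.4   1. ]
0.08 [340.8 156.5   1. ]
0.09 [341.2 153.    1. ]
0.1 [341.6 149.4   1. ]
0.11 [342.  145.9   1. ]
340.75 150.0
```

The tip shows at px (341,150), so its z is about 0.099 = TCP + 0.018, which confirms it. I'll descend 3.5 cm more, then ease in to contact.

Request:
carry_out(commands=[[[0, 0, 1, 0], [0, 0, 1, 0], [0, 0, 1, 0], [0, 0, 0.5, 0], [0.3, 0, 0, 0], [0.3, 0, 0, 0], [0.3, 0, 0, 0], [0.3, 0, 0, 0], [0.2, 0, 0, 0], [0, 0, 0, 0], [0, 0, 0, 0]]])

```text
t: 4.65
tool_pos: [0.465, -0.1418, 0.0453]
orientation: [2.694, 1.615, 0.0]
force: [0.1, 0.5, 0.3]
opening: 0.0005
```

```bash
python3 -c "
from h import *
st();snap('s4')"
```

```text
t 4.65 p [ 0.465  -0.1418  0.0453] u 0.0 v -0.121 tipz 0.0313 F [0.13 0.5  0.31] Fv 0.5 q [-0.4  -0.05  1.96 -0.    1.23  0.09] open 0.0005
```

View pics/s4.png

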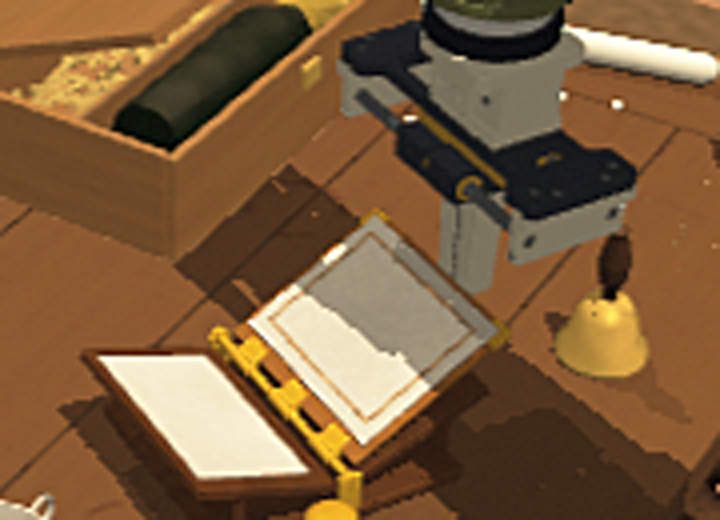

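The fingertip is now behind the leaf edge, near (470,290), and just hidden by it. No contact yet. I'll push gently inward and slightly up.

Request:
carry_out(commands=[[[0.3, 0, 0, 0], [0.3, 0, 0, 0], [0.3, 0, 0, 0], [0.2, 0, -0.2, 0], [0.2, 0, -0.2, 0], [0.2, 0, -0.3, 0], [0, 0, 0, 0], [0, 0, 0, 0]]])

```text
t: 5.37
tool_pos: [0.471, -0.1307, 0.053]
orientation: [2.693, 1.613, -0.005]
force: [-10.2, -10.7, 9.8]
opening: 0.0004
```

```bash
python3 -c "
from h import *
st();snap('s5')"
```

```text
t 5.37 p [ 0.471  -0.1307  0.053 ] u 0.0001 v -0.1085 tipz 0.039 F [-10.25 -10.7    9.75] Fv -14.27 q [-0.37 -0.05  1.94 -0.    1.25  0.12] open 0.0004
```

View pics/s5.png

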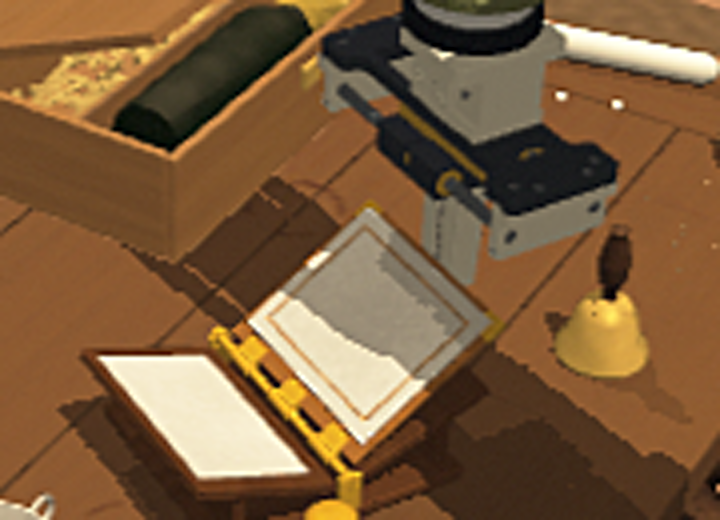

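The push reads 14 N inward and the leaf pushes the tool up, so the friction direction is jamming it. I'll follow the edge's arc instead, mostly upward.

Request:
carry_out(commands=[[[0, 0, -0.3, 0], [0, 0, -0.3, 0], [0.1, 0, -0.3, 0], [0.1, 0, -0.3, 0], [0, 0, 0, 0]]])

```text
t: 5.83
tool_pos: [0.4731, -0.1266, 0.0646]
orientation: [2.694, 1.615, 0.001]
force: [-1.5, -1.0, 1.8]
opening: 0.0002
```

```bash
python3 -c "
from h import *
st();snap('s6')"
```

```text
t 5.83 p [ 0.4731 -0.1266  0.0646] u 0.0 v -0.1038 tipz 0.0506 F [-1.48 -1.02  1.79] Fv -1.6 q [-0.37 -0.07  1.93  0.    1.27  0.12] open 0.0002
```

View pics/s6.png

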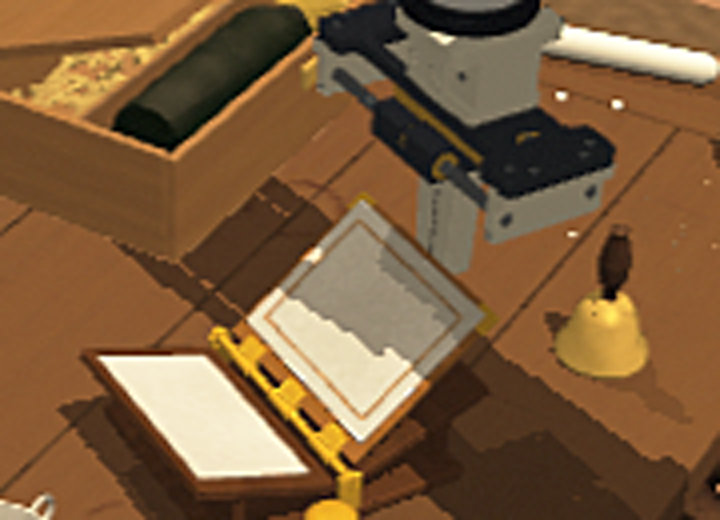

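The leaf is rising: its far corner moved from y 205 to 197, and the force is only about 2 N. I'll keep following the arc.

Request:
carry_out(commands=[[[0.26, 0, -0.35, 0], [0.26, 0, -0.35, 0], [0.26, 0, -0.35, 0], [0.3, 0, -0.3, 0], [0.3, 0, -0.3, 0], [0.3, 0, -0.3, 0], [0.33, 0, -0.27, 0], [0.33, 0, -0.27, 0], [0.33, 0, -0.27, 0], [0, 0, 0, 0]]])

```text
t: 6.72
tool_pos: [0.486, -0.1028, 0.0924]
orientation: [2.694, 1.615, 0.002]
force: [0.5, -1.0, -0.4]
opening: 0.0003
```

```bash
python3 -c "
from h import *
st();snap('s7')"
```

```text
t 6.72 p [ 0.486  -0.1028  0.0924] u 0.0002 v -0.0768 tipz 0.0784 F [ 0.55 -1.   -0.43] Fv -0.63 q [-0.31 -0.08  1.89  0.    1.33  0.18] open 0.0003
```

View pics/s7.png

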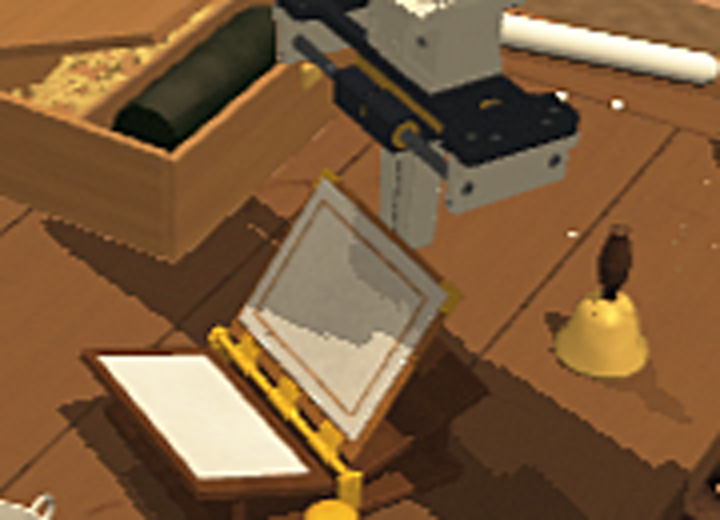

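Working well: the leaf is at roughly 55° and the edge leans on the finger. I'll carry on towards upright.

Request:
carry_out(commands=[[[0.35, 0, -0.23, 0], [0.35, 0, -0.23, 0], [0.35, 0, -0.23, 0], [0.37, 0, -0.19, 0], [0.37, 0, -0.19, 0], [0.37, 0, -0.19, 0], [0.39, 0, -0.12, 0], [0.39, 0, -0.12, 0], [0.39, 0, -0.12, 0], [0.4, 0, -0.05, 0], [0.4, 0, -0.05, 0], [0.4, 0, -0.05, 0], [0.4, 0, 0, 0], [0.4, 0, 0, 0], [0.4, 0, 0, 0], [0, 0, 0, 0]]])

```text
t: 8.1
tool_pos: [0.5126, -0.052, 0.1092]
orientation: [-2.694, -1.615, -0.0]
force: [0.8, 0.4, 0.2]
opening: 0.0002
```

```bash
python3 -c "
from h import *
st();snap('s8')"
```

```text
t 8.1 p [ 0.5126 -0.052   0.1092] u -0.0003 v -0.0194 tipz 0.0952 F [0.77 0.38 0.23] Fv 0.7 q [-0.2  -0.04  1.82  0.    1.36  0.29] open 0.0002
```

View pics/s8.png

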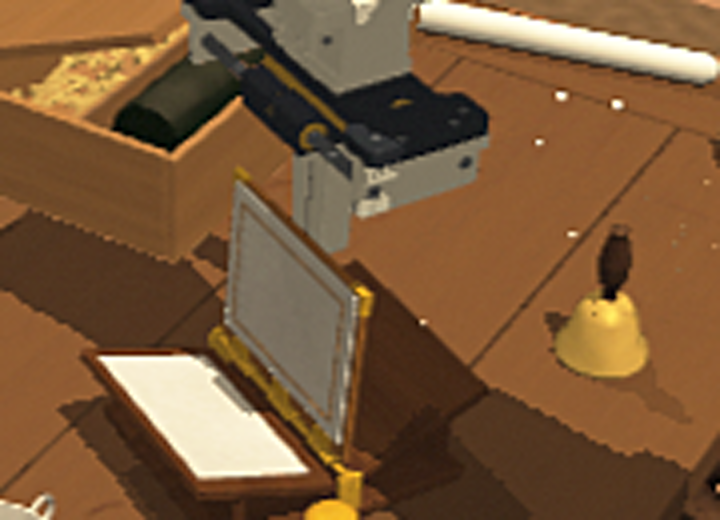

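The leaf is nearly upright (about 85°) with little force. I'll swing it past vertical with the tip following an arc 97 mm from the hinge.

Request:
carry_out(commands=[[[0.4, 0, 0, 0], [0.4, 0, 0, 0], [0.4, 0, 0, 0], [0.4, 0, 0, 0], [0.4, 0, 0, 0], [0.4, 0, 0, 0], [0.41, 0, 0.09, 0], [0.41, 0, 0.09, 0], [0.41, 0, 0.09, 0], [0.41, 0, 0.09, 0], [0.39, 0, 0.16, 0], [0.39, 0, 0.16, 0], [0.39, 0, 0.16, 0], [0.39, 0, 0.16, 0], [0, 0, 0, 0]]])

```text
t: 9.4
tool_pos: [0.5389, -0.0027, 0.0989]
orientation: [-2.694, -1.615, 0.0]
force: [0.2, 0.1, -0.6]
opening: 0.0005
```

```bash
python3 -c "
from h import *
st();snap('s9')"
```

```text
t 9.4 p [ 0.5389 -0.0027  0.0989] u -0.0003 v 0.0364 tipz 0.0849 F [ 0.21  0.12 -0.61] Fv 0.21 q [-0.1   0.03  1.77  0.    1.34  0.39] open 0.0005
```

View pics/s9.png

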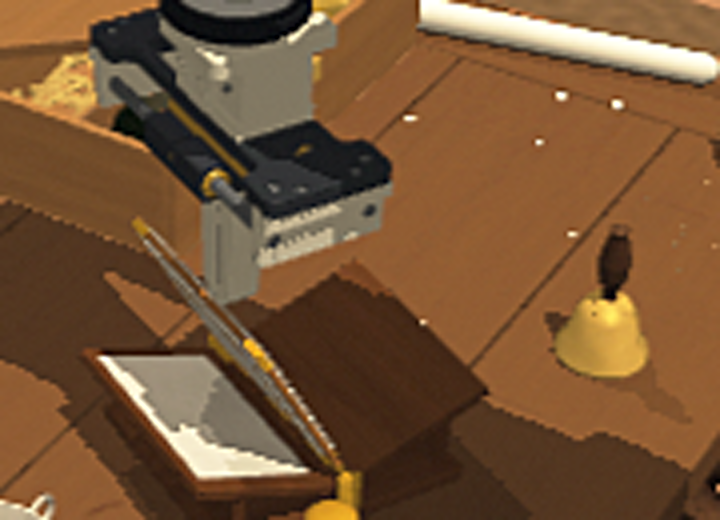

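The leaf is past vertical (about 115–120°), with the tip on its back at (225,300). I'll continue over and down.

Request:
carry_out(commands=[[[0.36, 0, 0.23, 0], [0.36, 0, 0.23, 0], [0.36, 0, 0.23, 0], [0.36, 0, 0.23, 0], [0.31, 0, 0.29, 0], [0.31, 0, 0.29, 0], [0.31, 0, 0.29, 0], [0.31, 0, 0.29, 0], [0.26, 0, 0.34, 0], [0.26, 0, 0.34, 0], [0.26, 0, 0.34, 0], [0.26, 0, 0.34, 0], [0, 0, 0, 0]]])

```text
t: 10.53
tool_pos: [0.5559, 0.0298, 0.0639]
orientation: [-2.694, -1.614, 0.002]
force: [0.9, 0.6, 0.1]
opening: 0.0004
```

```bash
python3 -c "
from h import *
st();snap('s10',x0=190,y0=110)"
```

```text
t 10.53 p [0.5559 0.0298 0.0639] u -0.0006 v 0.0731 tipz 0.0499 F [0.9  0.6  0.08] Fv 0.95 q [-0.04  0.12  1.75  0.    1.28  0.45] open 0.0004
```

View pics/s10.png

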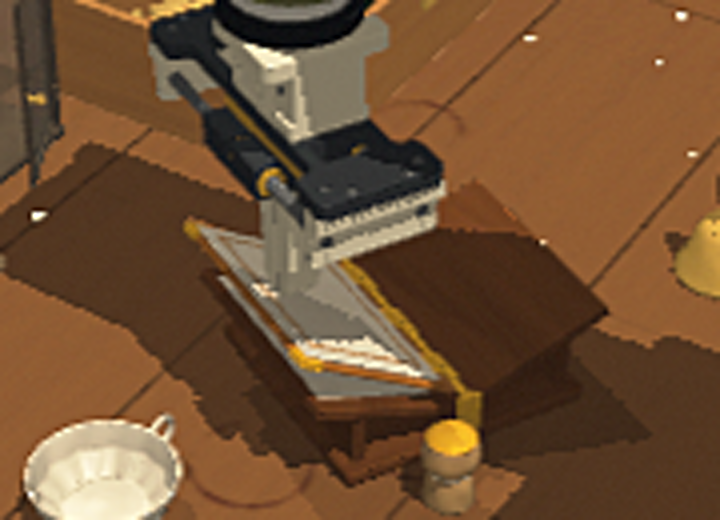

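The leaf is about 10° short of flat, with the tip on its back at (290,305). I'll press down gently.

Request:
carry_out(commands=[[[0.15, 0, 0.25, 0], [0.15, 0, 0.25, 0], [0.1, 0, 0.25, 0], [0.1, 0, 0.25, 0], [0.05, 0, 0.2, 0], [0, 0, 0, 0], [0, 0, 0, 0]]])

```text
t: 11.17
tool_pos: [0.5587, 0.0342, 0.0527]
orientation: [-2.695, -1.614, 0.001]
force: [-1.0, 0.1, -0.1]
opening: 0.0004
```

```bash
python3 -c "
from h import *
st();snap('s11',x0=190,y0=110)"
```

```text
t 11.17 p [0.5587 0.0342 0.0527] u -0.0002 v 0.0783 tipz 0.0387 F [-1.    0.08 -0.08] Fv -0.4 q [-0.03  0.14  1.75 -0.    1.26  0.46] open 0.0004
```

View pics/s11.png

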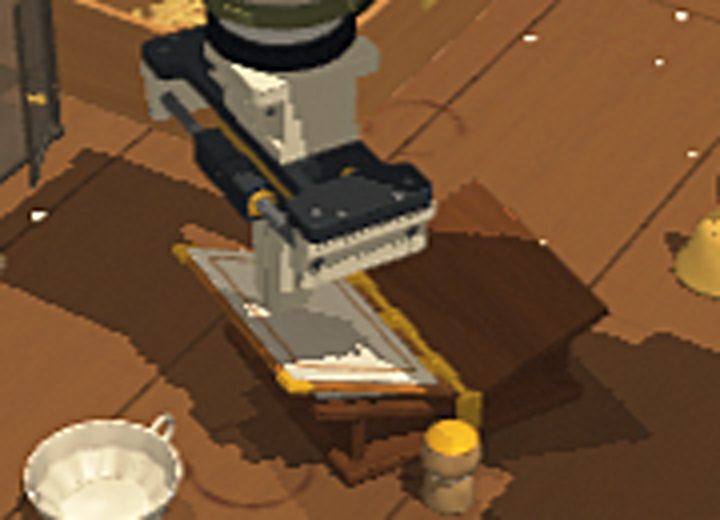

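Nearly flat, and no stop force felt yet. I'll press a bit further until the force rises.

Request:
carry_out(commands=[[[0, 0, 0.15, 0], [0, 0, 0.15, 0], [0, 0, 0.1, 0], [0, 0, 0, 0], [0, 0, 0, 0]]])

```text
t: 11.63
tool_pos: [0.5588, 0.0342, 0.0488]
orientation: [-2.695, -1.614, 0.0]
force: [-0.7, 0.6, 0.2]
opening: 0.0002
```

Request:
carry_out(commands=[[[0, 0, 0.1, 0], [0, 0, 0.1, 0], [0, 0, 0.1, 0], [0, 0, 0, 0], [0, 0, 0, 0]]])

```text
t: 12.05
tool_pos: [0.5588, 0.0342, 0.0458]
orientation: [-2.695, -1.614, 0.0]
force: [0.2, -0.5, 0.0]
opening: 0.0004
```

```bash
python3 -c "
from h import *
st();snap('s12',x0=190,y0=110)"
```

```text
t 12.05 p [0.5588 0.0342 0.0458] u -0.0001 v 0.0784 tipz 0.0318 F [ 0.21 -0.54  0.  ] Fv -0.38 q [-0.03  0.15  1.75 -0.    1.24  0.46] open 0.0004
```

View pics/s12.png

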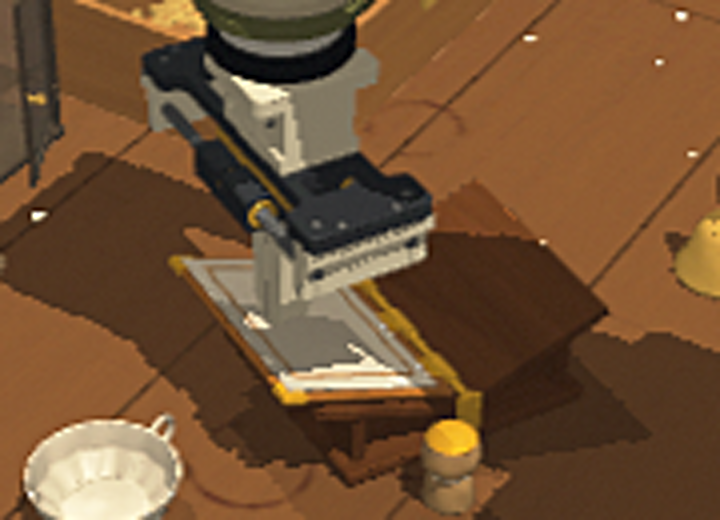

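It moved further, so it is still following and not at the stop. Continue in small steps.

Request:
carry_out(commands=[[[0, 0, 0.1, 0], [0, 0, 0.1, 0], [0, 0, 0.1, 0], [0, 0, 0, 0]]])

```text
t: 12.43
tool_pos: [0.5593, 0.0343, 0.0439]
orientation: [2.695, 1.614, 0.001]
force: [-3.5, -0.1, 8.6]
opening: 0.0005
```

Stop felt at 8.6 N. One more light press, hold, then let off.

Request:
carry_out(commands=[[[0, 0, 0.1, 0], [0, 0, 0, 0], [0, 0, 0, 0], [0, 0, 0, 0]]])

```text
t: 12.77
tool_pos: [0.5594, 0.0344, 0.0436]
orientation: [2.695, 1.615, 0.001]
force: [-5.8, 0.6, 13.5]
opening: 0.0002
```

Request:
carry_out(commands=[[[0, 0, -0.2, 0], [0, 0, -0.3, 0], [0, 0, -0.5, 0], [0, 0, -1, 0], [0, 0, -2, 0], [0, 0, -2, 0], [0, 0, -2, 0], [0, 0, -2, 0], [-2, 0, -2, 0], [-2, 0, -2, 0], [-2, 0, 0, 0], [-2, 0, 0, 0], [-2, 0, 0, 0], [-2, 0, 0, 0], [-2, 0, 0, 0], [0, 0, 0, 0], [0, 0, 0, 0]]])

```text
t: 14.18
tool_pos: [0.4929, -0.0898, 0.1827]
orientation: [2.696, 1.611, 0.001]
force: [-0.1, -0.6, 0.3]
opening: 0.0005
```

```bash
python3 -c "
from h import *
st();snap('s13',x0=190,y0=110)
snap('t13','top',220,130,200,150)"
```

```text
t 14.18 p [ 0.4929 -0.0898  0.1827] u 0.0001 v -0.0621 tipz 0.1687 F [-0.06 -0.64  0.27] Fv -0.59 q [-0.28 -0.14  1.78  0.    1.5   0.21] open 0.0005
```

View pics/s13.png

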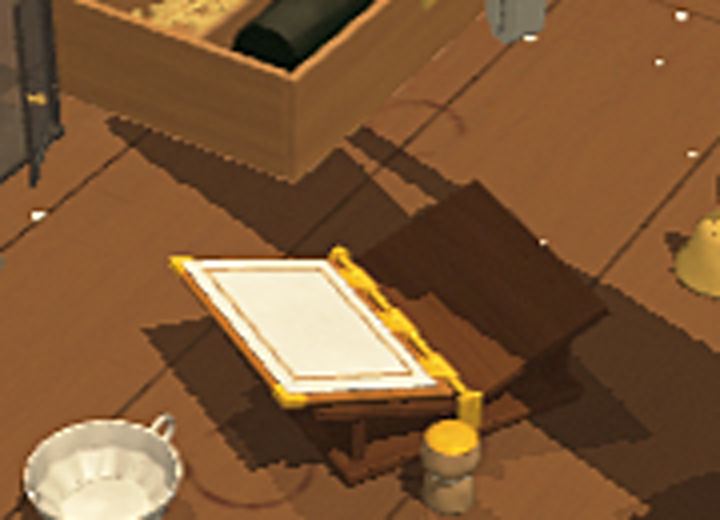

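View pics/t13.png

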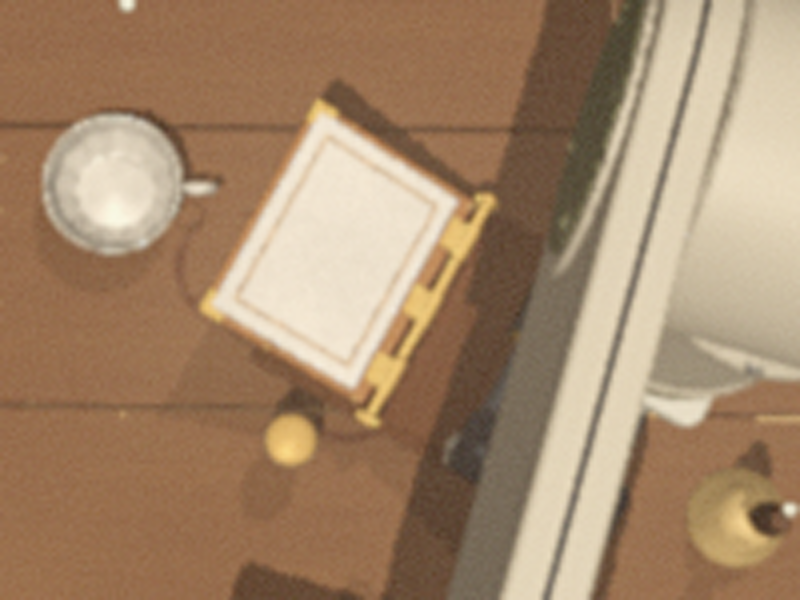

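The leaf now covers the +y wing. I'll triangulate the free-edge corners and compare the bystanders before and after.

Run:
```python
from h import *
T4=lambda x,y:(220+x/4,130+y/4);S4=lambda x,y:(190+x/4,110+y/4)
for a,b in((T4(318,105),S4(178,262)),(T4(208,303),S4(287,400))):
  p,e=tri(a,b);d=p-C;print(p.round(4),e.round(4),"v",(d@v).round(4),"ang",np.degrees(np.arctan2(d[2],d@v)).round(1))
print("cork",plane("top",T4(291,440),.049),"cup",plane("top",T4(112,184),.02),"bell",plane("top",T4(736,517),.02),plane("top",T4(770,518),.09))
```

```text
[0.6322 0.0308 0.0715] 0.0028 v 0.11 ang 19.8
[0.5189 0.0918 0.0683] 0.002 v 0.1104 ang 18.2
cork [0.44388437 0.0443007  0.049     ] cup [0.59599169 0.15289627 0.02      ] bell [ 0.40375955 -0.215571    0.02      ] [ 0.40449835 -0.21446179  0.09      ]
```

The leaf's edge slopes at 18–20° (the stop is 20°) and the bystanders are within 1 mm of their first positions. The robot is clear of everything, so I'm handing in.

```bash
python3 -c "
from plant import robot
print(robot.close_job())"
```

```text
the job is handed in; nothing more can be done
None
```

The leaf is turned over and lies flat on the stand's +y wing. I handed the job in at about 14.3 s, with the arm lifted clear of everything.

I kept the fingers closed the whole way. I pushed the free edge up along its arc, swung the leaf past upright, and pressed it down until it met the stop. The press read about 8.6 N, then 13.5 N.

**Last checks**
- **Leaf:** the two free-edge corners measured slopes of 19.8° and 18.2°, against 20° for the wing. The edge was 68–72 mm high where 73 mm was expected, which is near the limit of what I can measure.
- **Bystanders:** the bell, cup and cork measured within about 1 mm of where they stood at the start.

**What disagreed**
- **Fingertip position:** the cameras showed the fingertips about 18 mm behind the reported TCP, while `robot.finger_overhang` puts them 14 mm ahead of it. I worked from what the cameras showed and used heights that were safe either way.
- **First push:** pushing mostly inward jammed against friction, with about 14 N inward and 10 N vertical. I switched to following the arc upward, and the readings I took between moves then stayed around 2 N or less until the stop.

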